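# Fetch the boxed-in sample jar from the bottle rack onto the balance

### The job

The sample jar with the green lid is boxed in between two bottles in the narrow rack. First move both bottles out of the way and stand them on the blue mat, then set the jar gently, upright, on the middle of the balance's round pan, and after that stand each bottle back in the rack exactly where it stood at the start. Leave the beaker, the dropper bottle, the vial and the torch where they are.

Things in the scene. Friction and masses are not known exactly. Their poses are not given: they have to be found in the camera images.
- bottle_amber: Amber glass bottle, 50 mm diameter straight body up to 64 mm, shoulder tapering to a thin neck, and a screw cap 32 mm in diameter from 84 to 110 mm (its top); about 160 g. Stands upright in one end of the rack (which end varies), 64 mm from the rack's centre along the rack's y axis. Origin: centre of the underside, z up the bottle. Paper-white label, black cap.
- bottle_white: White plastic bottle, 50 mm diameter straight body up to 64 mm, shoulder tapering to a thin neck, and a screw cap 32 mm in diameter from 84 to 110 mm (its top); about 160 g. Stands upright in one end of the rack (which end varies), 64 mm from the rack's centre along the rack's y axis. Origin: centre of the underside, z up the bottle. Yellow label, blue cap.
- jar: Sample jar, white body 50 mm in diameter and 30 mm high with a green lid 52 mm in diameter on top, 46 mm high overall, about 140 g, in the middle of the rack, about 13 mm from each bottle, its top lower than the rack's rails: it can only be gripped with the fingers closing along the rack's length (the rack's y axis), once both bottles are gone. Origin: centre of the underside, z up.
- rack: Fixed narrow rack with a green floor (6 mm thick) and two green end plates, between two pairs of steel rails. Long axis y: 190 mm free length between the end plates; x is across: 64 mm free width between the rails. Outside 206 x 76 mm. Rails and end plates reach 56 mm above the table. Origin: centre of its underside on the table; its floor, on which the bottles and the jar stand, is 6 mm above it.
- mat: Fixed flat blue mat on the table, 240 mm (its x) by 150 mm (its y), 4 mm thick: the side area for the bottles. A beaker already stands on it. Origin: centre of the underside, on the table.
- balance: Fixed grey laboratory balance with a round steel pan, 110 mm in diameter, whose flat top is 58 mm above the table. Origin: on the table exactly below the pan's centre. The grey housing (top 48 mm above the table) reaches 130 mm to -x, 70 mm to +x and 75 mm to either side in its y; the display is at its -x end.
- beaker: Empty glass beaker, 58 mm in diameter, 70 mm high, standing on the mat within 20 mm of the mat's x axis and within 85 mm of its centre along it; to be left alone. Origin: centre of the underside.
- dropper: Small white dropper bottle with a yellow band and red cap, 28 mm diameter, 58 mm high, standing between robot and rack; to be left alone. Origin: centre of the underside.
- vial: Small clear glass vial with an orange cap, 30 mm diameter, 50 mm high, standing between robot and rack; to be left alone. Origin: centre of the underside.
- torch: Blue pocket torch lying along its x axis, 97 mm long, 32 mm thick, between robot and rack; to be left alone. Origin: on the table below its middle.

How it is judged (in metres and radians):
On the way, in this order (a step that is already met when the one before it is completed fails the run):
1. both bottles stand upright on the mat (base centre within its edges) while the jar is still in its place in the rack (within 30 mm) (x of bottle_amber in the frame of mat between -0.12 and 0.12 m and y of bottle_amber in the frame of mat between -0.075 and 0.075 m and height (world z) of each of bottle_amber, bottle_white below 0.01 m and angle between each of bottle_amber, bottle_white's own z axis and vertical below 0.12 rad and x of bottle_white in the frame of mat between -0.12 and 0.12 m and y of bottle_white in the frame of mat between -0.075 and 0.075 m and distance of jar from where it was at the start of the episode below 0.03 m), for 0.2 s.
2. the jar stands upright on the pan, within 15 mm of its centre, while both bottles still stand on the mat (horizontal distance between jar and balance below 0.015 m and z of jar in the frame of balance between 0.053 and 0.063 m and angle between each of jar, bottle_amber, bottle_white's own z axis and vertical below 0.12 rad and x of bottle_amber in the frame of mat between -0.12 and 0.12 m and y of bottle_amber in the frame of mat between -0.075 and 0.075 m and height (world z) of each of bottle_amber, bottle_white below 0.01 m and x of bottle_white in the frame of mat between -0.12 and 0.12 m and y of bottle_white in the frame of mat between -0.075 and 0.075 m), for 0.2 s.
At the end, for the whole second after the job is handed in: The jar stands upright on the balance pan, its centre within 15 mm of the pan's centre; the amber and the white bottle each stand upright in the rack within 15 mm of where they stood at the start; all are released and at rest (tilt under 0.12 rad, speed under 0.02 m/s) (horizontal distance between jar and balance below 0.015 m and z of jar in the frame of balance between 0.053 and 0.063 m and angle between each of jar, bottle_amber, bottle_white's own z axis and vertical below 0.12 rad and linear speed of each of jar, bottle_amber, bottle_white below 0.02 m/s and distance of each of bottle_amber, bottle_white from where it was at the start of the episode below 0.015 m); the robot touches nothing.
It fails at once if the beaker, dropper bottle, vial or torch is shifted by more than 15 mm or knocked over (distance of any of beaker, dropper, vial, torch from where it was at the start of the episode above 0.015 m or angle between any of beaker, dropper, vial, torch's own z axis and vertical above 0.4 rad).
It fails at once if the jar is pressed hard onto the balance (over 45 N) (contact force between jar and balance above 45 N).
It fails at once if the jar is dropped (falls touching nothing, faster than 0.5 m/s, that is from more than about 13 mm) (contact force between jar and anything else below 0.01 N and linear speed of jar above 0.5 m/s).
It also fails if it takes over 144 s, if anything falls off the work surface, if the arm or the gripper's body presses on something with over 40 N, if the wrist force passes 120 N, or if a joint passes its speed limit or range.

### The arm

A 6-joint arm with a two-finger parallel gripper is mounted at the origin on the work surface. World frame = base frame: x ahead of the robot, y to its left, z up, the work surface at z = 0. Lengths are in m, angles in degrees, forces in N, time in s.
With the tool pointing down it reaches from about 0.35 to 0.925 m from the base axis. Payload 6.4 kg.
Tool frame: the origin (TCP) lies midway between the tips of the shut fingers; the grasp point (between the pads) lies behind it (env.pinch_z is the x of the grasp point in the tool frame, in m); x points along the fingers, z is the direction in which the jaws open and shut, and the axes are right-handed (so a half turn about x gives the same grasp; the last joint's range is limited). The gripper opens to 85 mm and grips with 20 to 120 N. Pads are 22 mm wide; open, the fingers measure 114 mm over their backs; the gripper's body (76 mm by 85 mm) begins 54 mm behind the grasp point. The pads swing forward as they close: fully open they stand 13 mm farther back than shut.
Start: joints at [-9.975, 14.043, 89.255, -0, 76.702, -9.975], TCP at [0.65, 0, 0.231] pointing down, gripper open.
Joint ranges: [-179.41, 179.41], [-58.25, 129.5], [7.25, 145.43], [-54.29, 234.29], [11.92, 165.04], [-157.13, 157.13]. Speed limits (degrees/s): [147.25, 147.25, 180, 180, 180, 180].

### API

Orientations are given as [roll, pitch, yaw] about the fixed x, y, z axes, in that order (R = Rz(yaw) Ry(pitch) Rx(roll)).
In Python, from bench import env gives the robot as it stands. The module is installed in compiled form; this text tells all that it offers.
- The arm moves only by the shell command python3 -m jog 'ROWS'. ROWS is JSON, a list of rows, each an object with "delta_pos": the shift along the tool's x, y, z in m, a list of three; "turn": the turn about the tool's x in degrees; "fingers": the closure, from -1 (fully open) to 1 (shut). A call has 1 to 10 rows; each row is the pose to reach, as a shift and turn from the pose measured when the call began, along the tool's axes at that moment; what a row does not reach only later rows make up. A row lasts 1/10 s, in which the tool goes at most 50 mm and 8.59 degrees, less where a joint would pass 70% of its speed; a pose out of reach is approached as far as the arm can. A call with a gripper value outside its range is refused whole. The fingers move at their own pace and stop on an object; the grip force is fixed at half the most. Time passes only in rows, so rows that repeat a pose let the fingers close. It gives the time, the measured TCP pose, the force and the opening at its end, in the units of the state.
- env.observe(): the state, without advancing time (a new reading comes with each control period).
- env.capture(name): name is "scene" or "side" or "wrist"; returns the picture (384x512x3 uint8, blue, green, red); there is no depth.
- env.calibration(name): a dict with "camera_matrix" (3x3 intrinsics, pixels), "R" (3x3) and "t" (3): a world point X has camera coordinates R X + t. Camera axes: x right, y down, z forward; pixel columns grow to the right and rows downward; lengths in m; the calibration is good to about 2 mm. A picture is of the moment at which its call begins: read the wrist's pose just before it. calibration takes no time and is no camera call; for the wrist camera it gives the pose at the moment of the call.
- env.finish_job(): hands the job in, once; it reports no verdict.
The state is a dict: "time_s": time; "qpos": joint angles; "qvel": joint speeds; "tau": joint torques, N m; "eef_pos": TCP position; "tool_rot": TCP orientation; "ft_force": force on the tool from outside, world axes, zero at the start; "moment": the same for the moment, N m; "grip_width": opening from 0.0 (shut) to 1.0 (fully open).
Only numpy, scipy, OpenCV 4.12 (cv2) and the standard library are available. Lean on these libraries where they do the work, as an engineer would, in place of code of your own. Each camera call takes 0.05 s, during which the arm holds its last target. There are 200 camera calls.

## Working session

There is one attempt and no reset: what is moved stays moved. The work goes in short steps, Python scripts to look and compute and a shell command to move; the robot and the scene stay as the last step left them, time stands still between calls to the robot, and variables do not carry over. Pictures are saved under pics/ and viewed, about 12 in all and at most 16, crops included, and the job is handed in when it is done.

```bash
mkdir -p pics; cat > h.py <<'E'
import numpy as np, cv2
from bench import env
def ray(c,px,z):
    K=np.array(c["camera_matrix"]);R=np.array(c["R"]);t=np.array(c["t"])
    d=R.T@np.linalg.inv(K)@np.array([px[0],px[1],1.]);o=-R.T@t
    return o+d*(z-o[2])/d[2]
def proj(c,X):
    K=np.array(c["camera_matrix"]);p=K@(np.array(c["R"])@np.array(X)+np.array(c["t"]));return p[:2]/p[2]
E
python3 - <<'E'
from h import *
s=env.observe();print(s["eef_pos"],s["tool_rot"],s["time_s"],s["grip_width"],env.pinch_z)
for n in("scene","side","wrist"):
    im=env.capture(n);cv2.imwrite(f"pics/{n}0.png",cv2.resize(im,None,fx=1.5,fy=1.5,interpolation=cv2.INTER_CUBIC))
    c=env.calibration(n);print(n,-np.array(c["R"]).T@np.array(c["t"]))
E
```

```text
[6.49438340e-01 1.15063343e-04 2.30186056e-01] [170.76425483  89.88849322 170.76720654] 0.0 0.9982500749988057 -0.0187
scene [ 0.84890715 -0.63957492  0.51991905]
side [ 0.33479191 -0.67250177  0.56184691]
wrist [0.64957706 0.08402686 0.37266701]
```

View pics/scene0.png

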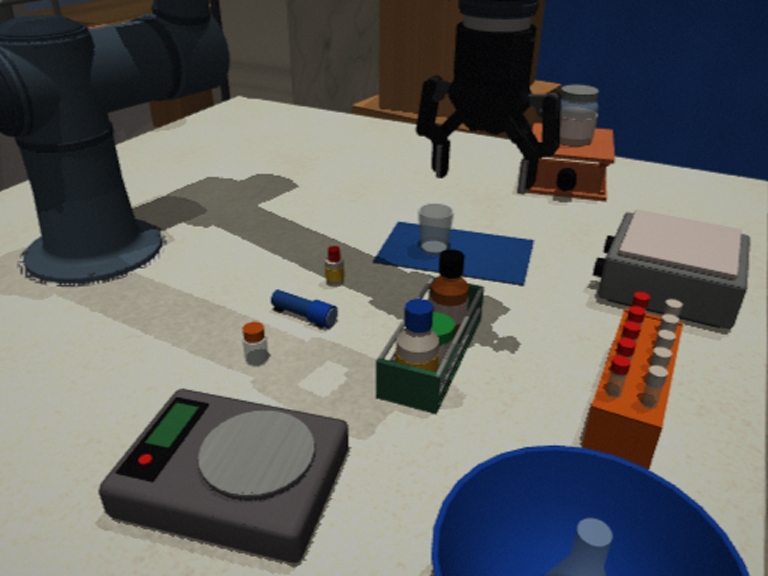

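View pics/side0.png

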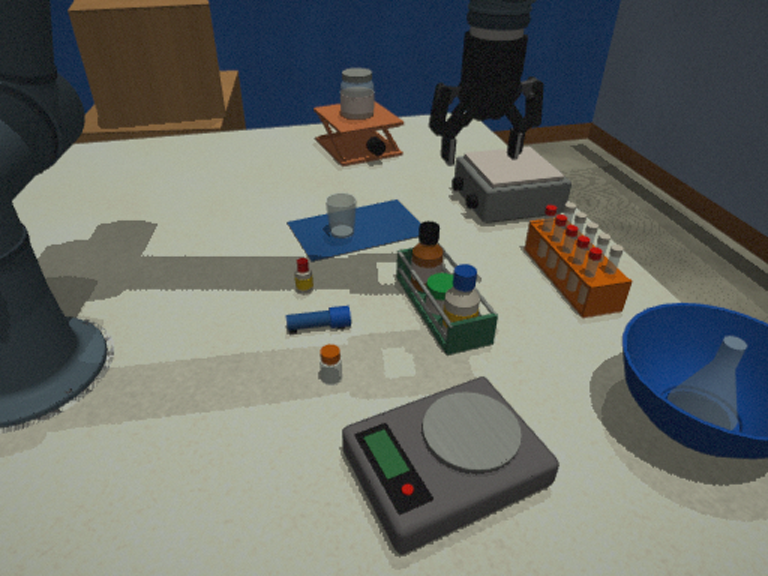

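View pics/wrist0.png

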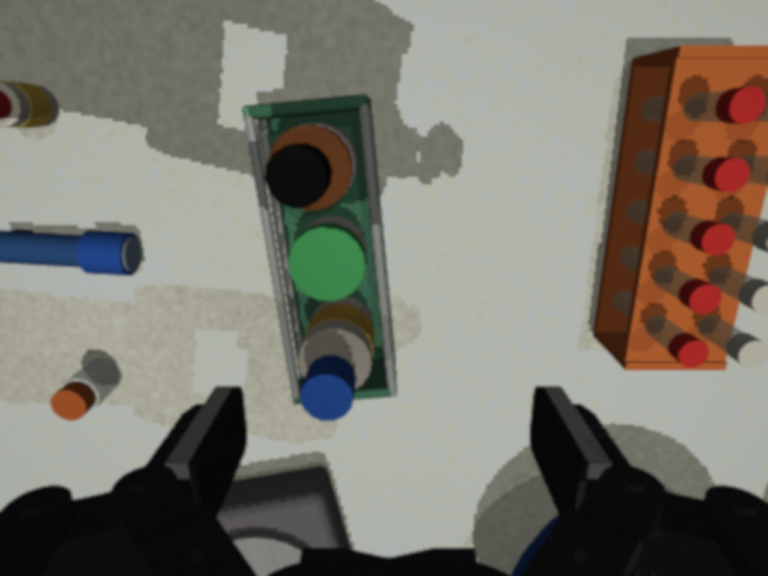

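The wrist view shows the black cap at (299,174), lid at (327,262) and blue cap at (327,390). The rack is slightly rotated. In the scene view, the pan is at (256,453) and the mat corners at (400,223), (533,240), (526,283), (374,262). The beaker base is at (434,247).

```bash
python3 - <<'E'
from h import *
from scipy.spatial.transform import Rotation as Rn
s=env.observe();print(np.round(Rn.from_euler('xyz',s["tool_rot"],degrees=True).as_matrix(),3))
def show(n,d):
    c=env.calibration(n)
    for k,(u,v,z) in d.items(): print(n,k,np.round(ray(c,((u+.5)/1.5-.5,(v+.5)/1.5-.5),z),4)[:2])
show("wrist",dict(amber=(299,174,.116),jar=(327,262,.052),white=(327,390,.116),rTL=(244,104,.056),rTR=(370,96,.056),rBR=(397,395,.056),rBL=(293,403,.056)
 ,vial=(70,402,.05)))
show("scene",dict(pan=(256,453,.058),m1=(400,223,.004),m2=(533,240,.004),m3=(526,283,.004),m4=(374,262,.004),beaker=(434,247,.004),beakertop=(436,212,.074),
 amber=(452,257,.116),white=(420,309,.116),vial=(254,328,.05),drop=(334,252,.058),torchA=(275,300,.016),torchB=(333,314,.016),b1=(103,495,.0),b2=(182,390,.048),b3=(348,424,.048),tubes=(641,300,.09)))
show("side",dict(pan=(472,431,.058),m1=(288,224,.004),m2=(403,201,.004),m3=(428,240,.004),m4=(307,257,.004),beaker=(341,232,.004),beakertop=(341,200,.074),amber=(429,230,.116),white=(465,274,.116),drop=(302,262,.058),vial=(330,352,.05),tubes=(551,210,.09)))
E
```

```text
[[-0.001  0.     1.   ]
 [ 0.     1.    -0.   ]
 [-1.     0.    -0.001]]
wrist amber [0.6047 0.0582]
wrist jar [ 0.6089 -0.0057]
wrist white [ 0.614  -0.0651]
wrist rTL [0.5638 0.0929]
wrist rTR [0.6388 0.0974]
wrist rBR [ 0.656 -0.104]
wrist rBL [ 0.5806 -0.1107]
wrist vial [ 0.4145 -0.1136]
scene pan [ 0.5444 -0.2942]
scene m1 [0.4095 0.3136]
scene m2 [0.6376 0.358 ]
scene m3 [0.6665 0.2159]
scene m4 [0.4325 0.168 ]
scene beaker [0.4981 0.2583]
scene beakertop [0.5031 0.2459]
scene amber [0.6048 0.0491]
scene white [ 0.6168 -0.0779]
scene vial [ 0.4133 -0.1185]
scene drop [0.4105 0.0831]
scene torchA [ 0.3675 -0.0113]
scene torchB [ 0.4582 -0.0045]
scene b1 [ 0.4041 -0.3662]
scene b2 [ 0.4111 -0.2474]
scene b3 [ 0.5979 -0.2112]
scene tubes [0.8321 0.0982]
side pan [ 0.5405 -0.2949]
side m1 [0.402  0.3071]
side m2 [0.6468 0.3471]
side m3 [0.6494 0.1869]
side m4 [0.421 0.182]
side beaker [0.4967 0.2533]
side beakertop [0.4982 0.2492]
side amber [0.5968 0.0419]
side white [ 0.608  -0.0821]
side drop [0.4029 0.0867]
side vial [ 0.4104 -0.1219]
side tubes [0.8381 0.0991]
```

```bash
python3 -m jog '[{"delta_pos":[0,0.03,-0.023],"turn":0,"fingers":-1},{"delta_pos":[0.02,0.058,-0.045],"turn":0,"fingers":-1},{"delta_pos":[0.04,0.058,-0.045],"turn":0,"fingers":-1},{"delta_pos":[0.04,0.058,-0.045],"turn":0,"fingers":-1},{"delta_pos":[0.04,0.058,-0.045],"turn":0,"fingers":-1}]'
python3 - <<'E'
from h import *
c=env.calibration("wrist");im=env.capture("wrist");cv2.imwrite("pics/w1.png",cv2.resize(im,None,fx=1.5,fy=1.5))
p=env.observe()["eef_pos"];print(p,1.5*proj(c,[p[0],p[1],.116]),1.5*proj(c,[.6045,.058,.116]))
E
```

```text
time_s: 0.65
eef_pos: [0.6046, 0.0579, 0.1905]
tool_rot: [174.2, 89.9, 174.2]
ft_force: [-0.1, 0.7, 0.0]
grip_width: 1.002
[0.60528789 0.05766383 0.19143304] [389.46094719 310.63487859] [387.76764417 309.95931545]
```

View pics/w1.png

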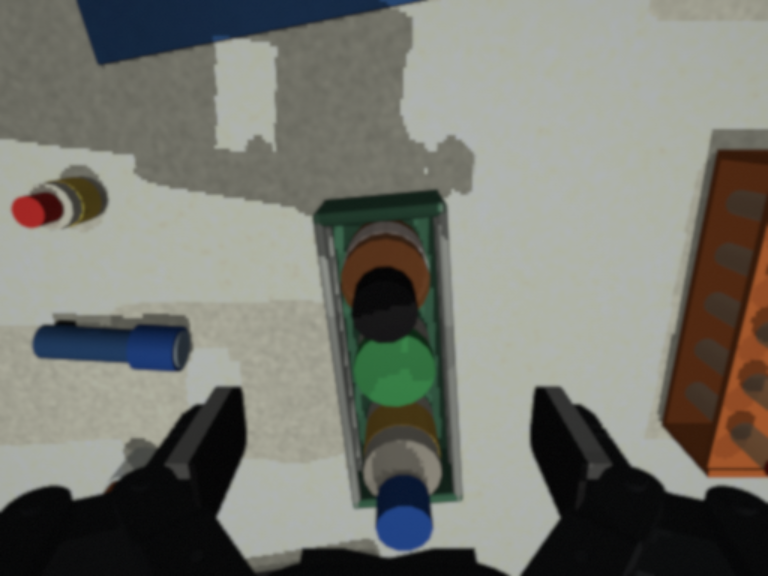

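The cap top is at about (386,307) against a predicted (388,310), so it is within 2 mm. Descending and gripping.

```bash
python3 -m jog '[{"delta_pos":[0.035,0.002,-0.001],"turn":0,"fingers":-1},{"delta_pos":[0.07,0.002,-0.001],"turn":0,"fingers":-1},{"delta_pos":[0.095,0.002,-0.001],"turn":0,"fingers":-1},{"delta_pos":[0.103,0.002,-0.001],"turn":0,"fingers":-1},{"delta_pos":[0.103,0.002,-0.001],"turn":0,"fingers":0},{"delta_pos":[0.103,0.002,-0.001],"turn":0,"fingers":1},{"delta_pos":[0.103,0.002,-0.001],"turn":0,"fingers":1},{"delta_pos":[0.103,0.002,-0.001],"turn":0,"fingers":1},{"delta_pos":[0.103,0.002,-0.001],"turn":0,"fingers":1},{"delta_pos":[0.103,0.002,-0.001],"turn":0,"fingers":1}]'
```

```text
time_s: 1.7
eef_pos: [0.6052, 0.0596, 0.0905]
tool_rot: [-10.2, 89.9, -10.2]
ft_force: [-2.5, -0.1, 5.7]
grip_width: 0.353
```

```bash
python3 -m jog '[{"delta_pos":[-0.005,0,0],"turn":0,"fingers":1},{"delta_pos":[-0.02,0,0],"turn":0,"fingers":1},{"delta_pos":[-0.04,0,0],"turn":0,"fingers":1},{"delta_pos":[-0.06,0,0],"turn":0,"fingers":1},{"delta_pos":[-0.08,0,0],"turn":0,"fingers":1},{"delta_pos":[-0.085,0,0],"turn":0,"fingers":1},{"delta_pos":[-0.085,0,0],"turn":0,"fingers":1}]'
python3 - <<'E'
from h import *
print(env.observe()["ft_force"])
im=env.capture("side");cv2.imwrite("pics/s1.png",cv2.resize(im,None,fx=1.5,fy=1.5))
E
```

```text
time_s: 2.4
eef_pos: [0.6057, 0.0596, 0.177]
tool_rot: [-6.8, 89.7, -6.8]
ft_force: [0.2, -0.1, -2.4]
grip_width: 0.355
[ 0.19754893 -0.13777969 -2.4411701 ]
```

View pics/s1.png

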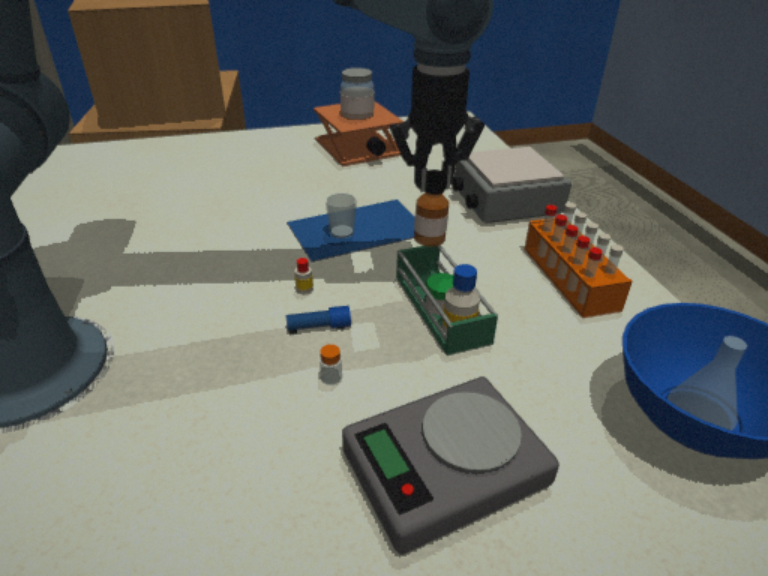

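The amber bottle is held upright and clear of the rack. Moving it to the mat.

```bash
python3 -m jog '[{"delta_pos":[0,0.015,0],"turn":0,"fingers":1},{"delta_pos":[0,0.045,0],"turn":0,"fingers":1},{"delta_pos":[0,0.08,0],"turn":0,"fingers":1},{"delta_pos":[0,0.115,0],"turn":0,"fingers":1},{"delta_pos":[0,0.15,0],"turn":0,"fingers":1},{"delta_pos":[0,0.185,0],"turn":0,"fingers":1},{"delta_pos":[0,0.215,0],"turn":0,"fingers":1},{"delta_pos":[0,0.235,0],"turn":0,"fingers":1},{"delta_pos":[0,0.244,0],"turn":0,"fingers":1},{"delta_pos":[0,0.244,0],"turn":0,"fingers":1}]'
python3 -m jog '[{"delta_pos":[0.015,0,0],"turn":0,"fingers":1},{"delta_pos":[0.035,0,0],"turn":0,"fingers":1},{"delta_pos":[0.055,0,0],"turn":0,"fingers":1},{"delta_pos":[0.07,0,0],"turn":0,"fingers":1},{"delta_pos":[0.079,0,0],"turn":0,"fingers":1},{"delta_pos":[0.083,0,0],"turn":0,"fingers":1},{"delta_pos":[0.083,0,0],"turn":0,"fingers":1},{"delta_pos":[0.083,0,0],"turn":0,"fingers":1}]'
python3 - <<'E'
from h import *
print(env.observe()["ft_force"])
im=env.capture("side");cv2.imwrite("pics/s2.png",cv2.resize(im[80:260,150:400],None,fx=3,fy=3))
E
```

```text
time_s: 3.45
eef_pos: [0.6045, 0.3044, 0.1748]
tool_rot: [-38.4, 89.9, -38.4]
ft_force: [0.6, 0.3, -1.3]
grip_width: 0.359
time_s: 4.25
eef_pos: [0.6053, 0.3045, 0.0928]
tool_rot: [-7.4, 89.8, -7.3]
ft_force: [0.1, 0.4, -0.9]
grip_width: 0.349
[ 0.10101447  0.44135418 -0.88912803]
```

View pics/s2.png

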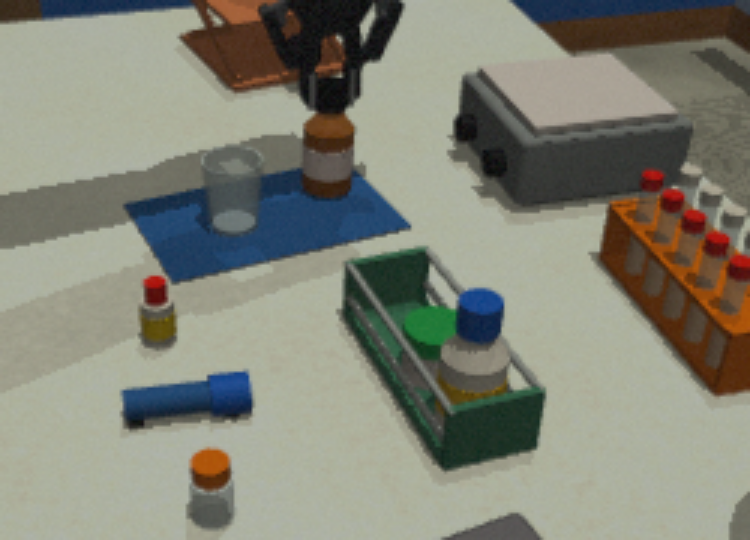

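The amber base is at about (328,187), inside the mat but near its far edge. I'll shift it 20 mm inward, then set it down.

```bash
python3 -m jog '[{"delta_pos":[-0.004,-0.008,0],"turn":0,"fingers":1},{"delta_pos":[-0.004,-0.02,0],"turn":0,"fingers":1},{"delta_pos":[-0.002,-0.02,0],"turn":0,"fingers":1},{"delta_pos":[0.001,-0.02,0],"turn":0,"fingers":1},{"delta_pos":[0.003,-0.02,0],"turn":0,"fingers":1},{"delta_pos":[0.004,-0.02,0],"turn":0,"fingers":1},{"delta_pos":[0.004,-0.02,0],"turn":0,"fingers":1}]'
```

```text
time_s: 5.0
eef_pos: [0.6052, 0.2848, 0.0887]
tool_rot: [-5.5, 89.8, -5.5]
ft_force: [-0.8, -0.5, -0.8]
grip_width: 0.353
```

```bash
python3 -m jog '[{"delta_pos":[0.001,0,0],"turn":0,"fingers":1},{"delta_pos":[0.002,0,0],"turn":0,"fingers":1},{"delta_pos":[0.002,0,0],"turn":0,"fingers":1}]'
```

```text
time_s: 5.3
eef_pos: [0.6056, 0.2852, 0.0885]
tool_rot: [-1.2, 89.8, -1.1]
ft_force: [-4.2, -0.8, 6.9]
grip_width: 0.355
```

```bash
python3 -m jog '[{"delta_pos":[0,0,0],"turn":0,"fingers":0},{"delta_pos":[0,0,0],"turn":0,"fingers":-1},{"delta_pos":[0,0,0],"turn":0,"fingers":-1},{"delta_pos":[0,0,0],"turn":0,"fingers":-1},{"delta_pos":[-0.02,0,0],"turn":0,"fingers":-1},{"delta_pos":[-0.05,0,0],"turn":0,"fingers":-1},{"delta_pos":[-0.1,0,0],"turn":0,"fingers":-1},{"delta_pos":[-0.1,0,0],"turn":0,"fingers":-1}]'
python3 - <<'E'
from h import *
im=env.capture("side");cv2.imwrite("pics/s3.png",cv2.resize(im[80:260,150:400],None,fx=3,fy=3))
E
```

```text
time_s: 6.1
eef_pos: [0.6095, 0.2865, 0.1973]
tool_rot: [12.7, 89.0, 12.8]
ft_force: [1.3, 0.2, 0.6]
grip_width: 1.001
```

View pics/s3.png

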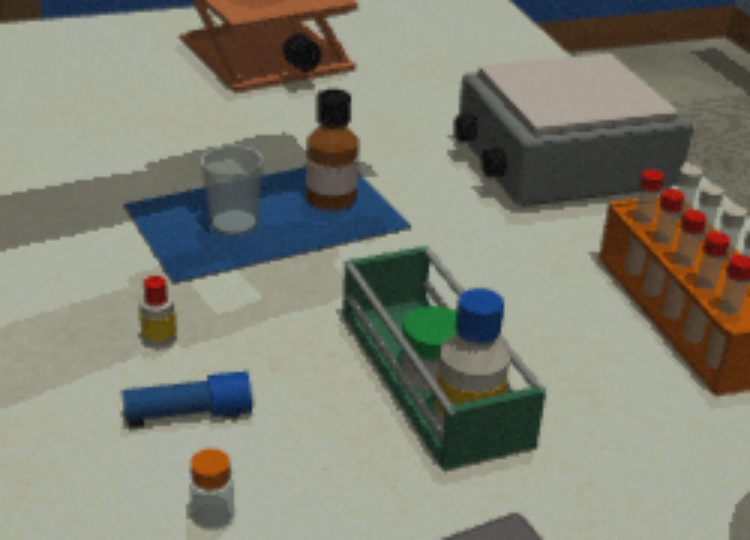

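The amber bottle stands on the mat with its base at (331,200). Next is the white bottle, estimated at (0.615,-0.067).

```bash
python3 -m jog '[{"delta_pos":[0,-0.05,0],"turn":0,"fingers":-1},{"delta_pos":[0,-0.1,0],"turn":0,"fingers":-1},{"delta_pos":[0,-0.15,0],"turn":0,"fingers":-1},{"delta_pos":[0,-0.2,0],"turn":0,"fingers":-1},{"delta_pos":[0,-0.25,0.006],"turn":0,"fingers":-1},{"delta_pos":[0,-0.3,0.006],"turn":0,"fingers":-1},{"delta_pos":[0,-0.335,0.006],"turn":0,"fingers":-1},{"delta_pos":[0,-0.3535,0.006],"turn":0,"fingers":-1},{"delta_pos":[0,-0.3535,0.006],"turn":0,"fingers":-1},{"delta_pos":[0,-0.3535,0.006],"turn":0,"fingers":-1}]'
python3 - <<'E'
from h import *
from scipy.spatial.transform import Rotation as Rn
c=env.calibration("wrist");im=env.capture("wrist");cv2.imwrite("pics/w2.png",cv2.resize(im,None,fx=1.5,fy=1.5))
s=env.observe();p=s["eef_pos"];print(p,1.5*proj(c,[.615,-.067,.116]))
print(np.round(Rn.from_euler('xyz',s["tool_rot"],degrees=True).as_matrix(),4))
E
```

```text
time_s: 7.15
eef_pos: [0.6143, -0.0667, 0.1922]
tool_rot: [16.9, 89.3, 17.0]
ft_force: [-0.2, -0.4, 0.6]
grip_width: 0.999
[ 0.61435206 -0.06614056  0.19238089] [387.37331228 309.88824329]
[[ 0.0111 -0.003   0.9999]
 [ 0.0032  1.      0.0029]
 [-0.9999  0.0032  0.0111]]
```

View pics/w2.png

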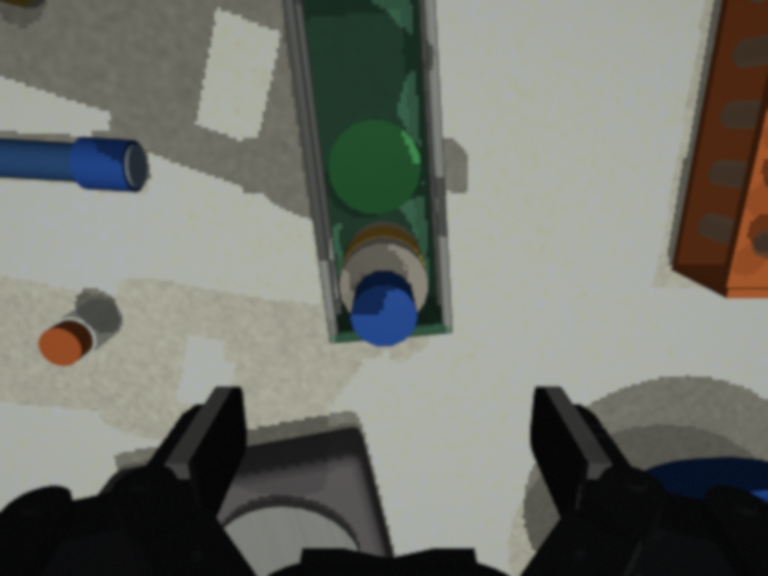

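The cap is at (384,312) against a predicted (387,310). Descending and gripping.

```bash
python3 -m jog '[{"delta_pos":[0.035,-0.001,-0.002],"turn":0,"fingers":-1},{"delta_pos":[0.07,-0.001,-0.002],"turn":0,"fingers":-1},{"delta_pos":[0.095,-0.001,-0.002],"turn":0,"fingers":-1},{"delta_pos":[0.102,-0.001,-0.002],"turn":0,"fingers":-1},{"delta_pos":[0.102,-0.001,-0.002],"turn":0,"fingers":0},{"delta_pos":[0.102,-0.001,-0.002],"turn":0,"fingers":1},{"delta_pos":[0.102,-0.001,-0.002],"turn":0,"fingers":1},{"delta_pos":[0.102,-0.001,-0.002],"turn":0,"fingers":1},{"delta_pos":[0.102,-0.001,-0.002],"turn":0,"fingers":1},{"delta_pos":[0.102,-0.001,-0.002],"turn":0,"fingers":1}]'
python3 -m jog '[{"delta_pos":[-0.005,0,0],"turn":0,"fingers":1},{"delta_pos":[-0.02,0,0],"turn":0,"fingers":1},{"delta_pos":[-0.04,0,0],"turn":0,"fingers":1},{"delta_pos":[-0.06,0,0],"turn":0,"fingers":1},{"delta_pos":[-0.08,0,0],"turn":0,"fingers":1},{"delta_pos":[-0.085,0,0],"turn":0,"fingers":1},{"delta_pos":[-0.085,0,0],"turn":0,"fingers":1}]'
```

```text
time_s: 8.2
eef_pos: [0.6143, -0.0671, 0.0924]
tool_rot: [10.9, 89.2, 11.1]
ft_force: [-2.5, 1.5, 6.5]
grip_width: 0.354
time_s: 8.9
eef_pos: [0.6139, -0.0676, 0.1789]
tool_rot: [6.2, 89.1, 6.4]
ft_force: [1.0, -1.1, -3.1]
grip_width: 0.355
```

```bash
python3 -m jog '[{"delta_pos":[0,0.015,0],"turn":0,"fingers":1},{"delta_pos":[0,0.045,0],"turn":0,"fingers":1},{"delta_pos":[0,0.085,0],"turn":0,"fingers":1},{"delta_pos":[0,0.125,-0.01],"turn":0,"fingers":1},{"delta_pos":[0,0.165,-0.02],"turn":0,"fingers":1},{"delta_pos":[0,0.205,-0.03],"turn":0,"fingers":1},{"delta_pos":[0,0.245,-0.039],"turn":0,"fingers":1},{"delta_pos":[0,0.275,-0.039],"turn":0,"fingers":1},{"delta_pos":[0,0.2895,-0.039],"turn":0,"fingers":1},{"delta_pos":[0,0.2895,-0.039],"turn":0,"fingers":1}]'
python3 -m jog '[{"delta_pos":[0.015,0,0],"turn":0,"fingers":1},{"delta_pos":[0.035,0,0],"turn":0,"fingers":1},{"delta_pos":[0.055,0,0],"turn":0,"fingers":1},{"delta_pos":[0.07,0,0],"turn":0,"fingers":1},{"delta_pos":[0.078,0,0],"turn":0,"fingers":1},{"delta_pos":[0.081,0,0],"turn":0,"fingers":1},{"delta_pos":[0.083,0,0],"turn":0,"fingers":1},{"delta_pos":[0.083,0,0],"turn":0,"fingers":1}]'
```

```text
time_s: 9.9
eef_pos: [0.573, 0.2237, 0.1777]
tool_rot: [6.4, 89.2, 6.7]
ft_force: [-0.7, -1.0, -1.8]
grip_width: 0.348
time_s: 10.7
eef_pos: [0.5746, 0.2238, 0.0953]
tool_rot: [6.5, 89.1, 6.9]
ft_force: [0.2, 0.0, -1.5]
grip_width: 0.354
```

Contact is expected at about z = 0.090, so 5 mm more.

```bash
python3 -m jog '[{"delta_pos":[0.002,0,0],"turn":0,"fingers":1},{"delta_pos":[0.004,0,0],"turn":0,"fingers":1},{"delta_pos":[0.005,0,0],"turn":0,"fingers":1},{"delta_pos":[0.006,0,0],"turn":0,"fingers":1},{"delta_pos":[0.006,0,0],"turn":0,"fingers":1}]'
```

```text
time_s: 11.2
eef_pos: [0.575, 0.224, 0.0904]
tool_rot: [6.8, 89.1, 7.2]
ft_force: [-2.3, -0.6, 4.7]
grip_width: 0.353
```

```bash
python3 -m jog '[{"delta_pos":[0,0,0],"turn":0,"fingers":0},{"delta_pos":[0,0,0],"turn":0,"fingers":-1},{"delta_pos":[0,0,0],"turn":0,"fingers":-1},{"delta_pos":[0,0,0],"turn":0,"fingers":-1},{"delta_pos":[-0.02,0,0],"turn":0,"fingers":-1},{"delta_pos":[-0.05,0,0],"turn":0,"fingers":-1},{"delta_pos":[-0.1,0,0],"turn":0,"fingers":-1},{"delta_pos":[-0.11,0,0],"turn":0,"fingers":-1},{"delta_pos":[-0.11,0,0],"turn":0,"fingers":-1}]'
python3 - <<'E'
from h import *
im=env.capture("side");cv2.imwrite("pics/s4.png",cv2.resize(im[80:260,150:400],None,fx=3,fy=3))
E
```

```text
time_s: 12.1
eef_pos: [0.575, 0.2241, 0.2035]
tool_rot: [7.8, 88.8, 8.1]
ft_force: [-0.5, -0.9, -0.4]
grip_width: 0.998
```

View pics/s4.png

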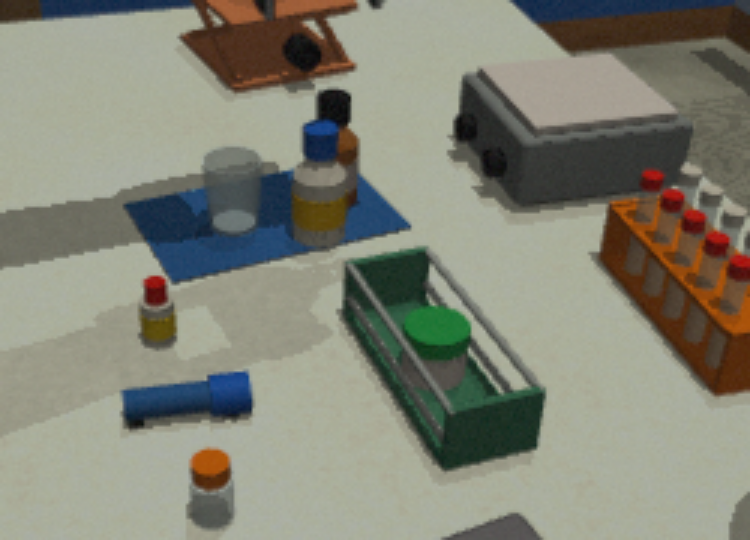

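Both bottles stand on the mat: white base at (320,235), amber behind it. Now to the jar, turning so that the jaws lie along the rack.

```bash
python3 -m jog '[{"delta_pos":[0,-0.03,0],"turn":8,"fingers":-1},{"delta_pos":[0,-0.07,0.01],"turn":16,"fingers":-1},{"delta_pos":[0,-0.11,0.02],"turn":24,"fingers":-1},{"delta_pos":[0,-0.15,0.0345],"turn":32,"fingers":-1},{"delta_pos":[0,-0.19,0.0345],"turn":40,"fingers":-1},{"delta_pos":[0,-0.22,0.0345],"turn":48,"fingers":-1},{"delta_pos":[0,-0.2286,0.0345],"turn":56,"fingers":-1},{"delta_pos":[0,-0.2286,0.0345],"turn":64,"fingers":-1},{"delta_pos":[0,-0.2286,0.0345],"turn":72,"fingers":-1},{"delta_pos":[0,-0.2286,0.0345],"turn":80,"fingers":-1}]'
python3 -m jog '[{"delta_pos":[0,0,0],"turn":5.5,"fingers":-1},{"delta_pos":[0,0,0],"turn":5.5,"fingers":-1},{"delta_pos":[0,0,0],"turn":5.5,"fingers":-1}]'
python3 - <<'E'
from h import *
from scipy.spatial.transform import Rotation as Rn
c=env.calibration("wrist");im=env.capture("wrist");cv2.imwrite("pics/w3.png",cv2.resize(im,None,fx=1.5,fy=1.5))
s=env.observe();p=s["eef_pos"];print(p,1.5*proj(c,[.6095,-.0045,.052]))
print(np.round(Rn.from_euler('xyz',s["tool_rot"],degrees=True).as_matrix(),4))
E
```

```text
time_s: 13.15
eef_pos: [0.6079, -0.0046, 0.1977]
tool_rot: [95.3, 89.3, 15.3]
ft_force: [0.0, 1.0, -0.7]
grip_width: 0.999
time_s: 13.45
eef_pos: [0.607, -0.0044, 0.1956]
tool_rot: [110.2, 89.5, 24.8]
ft_force: [0.1, -0.4, 0.2]
grip_width: 1.002
[ 0.60726934 -0.00447559  0.19623181] [391.01245826 264.2640894 ]
[[ 0.0092  0.9968  0.0798]
 [ 0.0036  0.0798 -0.9968]
 [-1.      0.0094 -0.0028]]
```

View pics/w3.png

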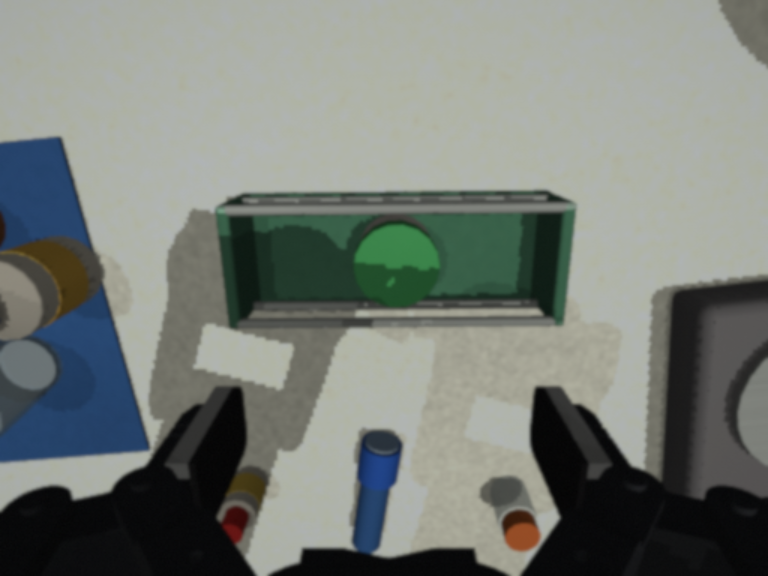

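The lid is at (397,265), about 3.5 mm toward -y of the estimate, and the rack is aligned with the jaws. Descending to the lid.

```bash
python3 -m jog '[{"delta_pos":[0.03,0.0005,0.003],"turn":0,"fingers":-1},{"delta_pos":[0.07,0.0005,0.003],"turn":0,"fingers":-1},{"delta_pos":[0.11,0.0005,0.003],"turn":0,"fingers":-1},{"delta_pos":[0.14,0.0005,0.003],"turn":0,"fingers":-1},{"delta_pos":[0.16,0.0005,0.003],"turn":0,"fingers":-1},{"delta_pos":[0.172,0.0005,0.003],"turn":0,"fingers":-1},{"delta_pos":[0.178,0.0005,0.003],"turn":0,"fingers":-1},{"delta_pos":[0.178,0.0005,0.003],"turn":0,"fingers":-1}]'
python3 -m jog '[{"delta_pos":[0,0,0],"turn":0,"fingers":-0.5},{"delta_pos":[0,0,0],"turn":0,"fingers":0},{"delta_pos":[0,0,0],"turn":0,"fingers":0.3},{"delta_pos":[0,0,0],"turn":0,"fingers":1},{"delta_pos":[0,0,0],"turn":0,"fingers":1},{"delta_pos":[0,0,0],"turn":0,"fingers":1},{"delta_pos":[0,0,0],"turn":0,"fingers":1}]'
```

```text
time_s: 14.3
eef_pos: [0.6096, -0.0067, 0.018]
tool_rot: [107.9, 89.5, 22.5]
ft_force: [0.4, 0.2, 0.6]
grip_width: 0.997
time_s: 15.0
eef_pos: [0.611, -0.0071, 0.0197]
tool_rot: [99.3, 89.3, 13.9]
ft_force: [-0.1, -0.4, 5.4]
grip_width: 0.591
```

```bash
python3 -m jog '[{"delta_pos":[-0.005,0,0],"turn":0,"fingers":1},{"delta_pos":[-0.02,0,0],"turn":0,"fingers":1},{"delta_pos":[-0.04,0,0],"turn":0,"fingers":1},{"delta_pos":[-0.06,0,0],"turn":0,"fingers":1},{"delta_pos":[-0.08,0,0],"turn":0,"fingers":1},{"delta_pos":[-0.1,0,0],"turn":0,"fingers":1},{"delta_pos":[-0.115,0,0],"turn":0,"fingers":1},{"delta_pos":[-0.12,0,0],"turn":0,"fingers":1},{"delta_pos":[-0.12,0,0],"turn":0,"fingers":1}]'
python3 - <<'E'
from h import *
from scipy.spatial.transform import Rotation as Rn
s=env.observe();print(s["eef_pos"],s["ft_force"]);print(np.round(Rn.from_euler('xyz',s["tool_rot"],degrees=True).as_matrix(),4))
R=Rn.from_euler('xyz',s["tool_rot"],degrees=True).as_matrix()
for t in ([.543,-.20],[.543,-.2945]): print(R.T@(np.array([*t,s["eef_pos"][2]])-s["eef_pos"]))
out=[]
for n,(u,v) in dict(scene=(171,302),side=(315,287)).items():
    im=env.capture(n);cv2.imwrite(f"pics/p_{n}.png",cv2.resize(im[v-80:min(v+80,384),u-110:u+110],None,fx=3.5,fy=3.5))
E
```

```text
time_s: 15.9
eef_pos: [0.6099, -0.0075, 0.1406]
tool_rot: [96.7, 89.2, 11.3]
ft_force: [-0.2, -0.3, -2.4]
grip_width: 0.586
[ 0.60988577 -0.0074677   0.14060646] [-0.23271848 -0.31442631 -2.39871611]
[[ 0.0132  0.9967  0.0805]
 [ 0.0026  0.0804 -0.9968]
 [-0.9999  0.0133 -0.0016]]
[-0.0013873  -0.08214974  0.18652584]
[-0.00163604 -0.08975101  0.2807193 ]
```

View pics/p_side.png

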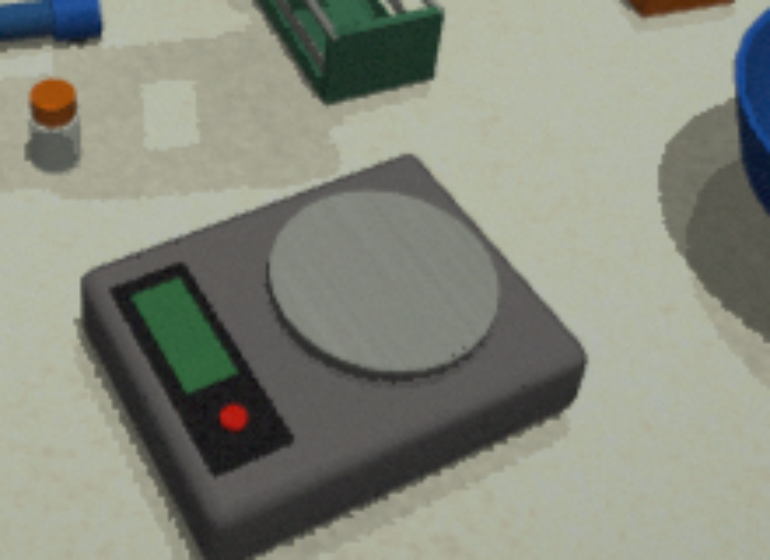

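View pics/p_scene.png

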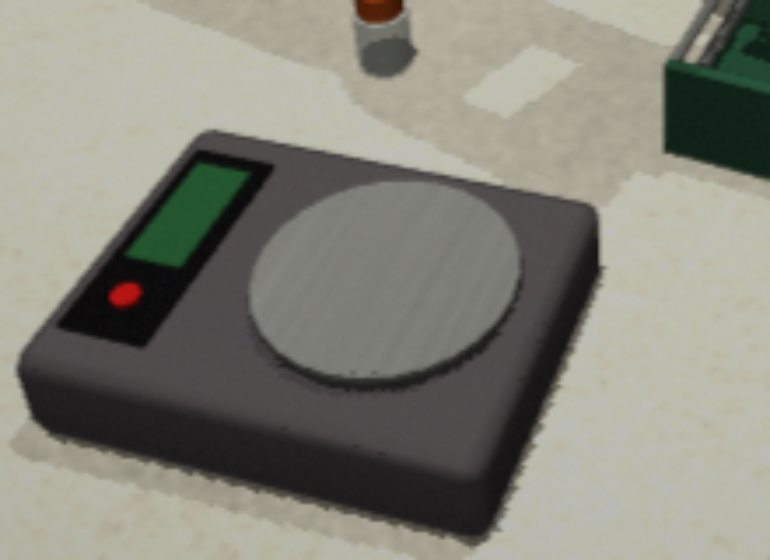

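The pan bounds are x 268–498, y 190–375 in the side crop, and x 249–521, y 181–382 in the scene crop. I'll fit the circle to both.

```bash
python3 - <<'E'
from h import *
from scipy.optimize import least_squares
from scipy.spatial.transform import Rotation as Rn
a=np.linspace(0,2*np.pi,200);obs=dict(scene=(61,222,249,521,181,382),side=(205,207,268,498,190,375))
C={n:env.calibration(n) for n in obs}
def res(p,names):
    r=[]
    for n in names:
        x0,y0,l,rr,t,b=obs[n];q=np.array([proj(C[n],[p[0]+.055*np.cos(i),p[1]+.055*np.sin(i),.058]) for i in a])
        r+=[q[:,0].min()-x0-l/3.5,q[:,0].max()-x0-rr/3.5,q[:,1].min()-y0-t/3.5,q[:,1].max()-y0-b/3.5]
    return r
for n in (["scene"],["side"],["scene","side"]):
    f=least_squares(res,[.543,-.2945],args=(n,));print(n,f.x,np.round(f.fun,1))
s=env.observe();R=Rn.from_euler('xyz',s["tool_rot"],degrees=True).as_matrix()
print(R.T@(np.array([*f.x,s["eef_pos"][2]])-s["eef_pos"]))
E
```

```text
['scene'] [ 0.54392681 -0.29116995] [-0.2  0.2  0.2 -0.2]
['side'] [ 0.5408308  -0.29226629] [-0.3  0.3  0.4 -0.3]
['scene', 'side'] [ 0.54262448 -0.29117574] [-0.9 -0.6 -0.1 -0.5  0.6  1.  -0.2 -1.1]
[-0.00159995 -0.08884417  0.27762577]
```

```bash
python3 -m jog '[{"delta_pos":[0,-0.005,0.015],"turn":0,"fingers":1},{"delta_pos":[0,-0.015,0.045],"turn":0,"fingers":1},{"delta_pos":[0,-0.028,0.085],"turn":0,"fingers":1},{"delta_pos":[0,-0.041,0.125],"turn":0,"fingers":1},{"delta_pos":[0,-0.054,0.165],"turn":0,"fingers":1},{"delta_pos":[0,-0.067,0.205],"turn":0,"fingers":1},{"delta_pos":[0,-0.08,0.245],"turn":0,"fingers":1},{"delta_pos":[-0.001,-0.087,0.27],"turn":0,"fingers":1},{"delta_pos":[-0.0015,-0.089,0.2775],"turn":0,"fingers":1},{"delta_pos":[-0.0015,-0.089,0.2775],"turn":0,"fingers":1}]'
python3 - <<'E'
from h import *
c=env.calibration("wrist");im=env.capture("wrist");im=cv2.resize(im,None,fx=1.5,fy=1.5)
a=np.linspace(0,2*np.pi,60)
q=np.array([1.5*proj(c,[.5425+.055*np.cos(i),-.2915+.055*np.sin(i),.058]) for i in a]).astype(int)
cv2.polylines(im,[q],True,(0,0,255),1);cv2.imwrite("pics/w4.png",im)
s=env.observe();print(s["eef_pos"],s["tool_rot"],s["ft_force"])
E
```

```text
time_s: 17.0
eef_pos: [0.5415, -0.292, 0.1378]
tool_rot: [111.2, 89.4, 25.7]
ft_force: [0.8, 0.5, -1.7]
grip_width: 0.591
[ 0.54185036 -0.29083024  0.13781701] [113.09718189  89.42827447  27.66316227] [ 0.90626797  0.39893074 -0.86713415]
```

View pics/w4.png

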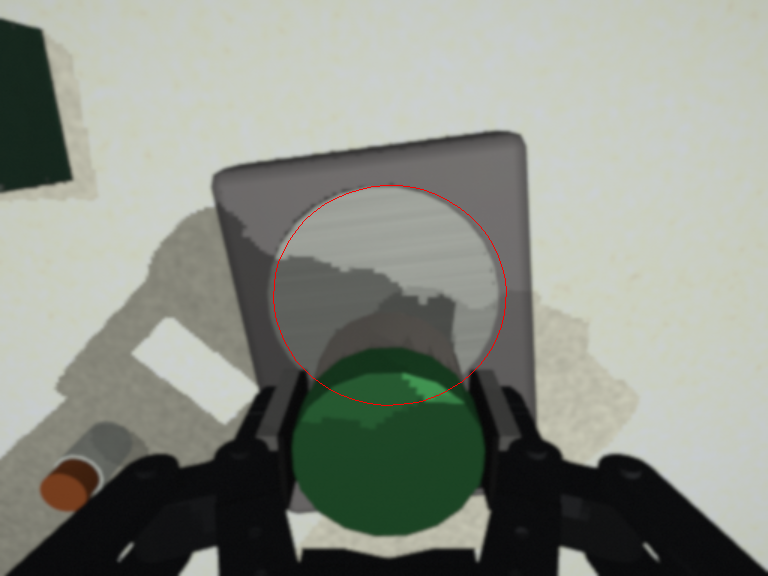

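The pan spans about 269–502 against a fitted 273–506, so it agrees to 2 mm. Lowering gently.

```bash
python3 -m jog '[{"delta_pos":[0.01,0,-0.001],"turn":0,"fingers":1},{"delta_pos":[0.025,0,-0.001],"turn":0,"fingers":1},{"delta_pos":[0.038,0,-0.001],"turn":0,"fingers":1},{"delta_pos":[0.048,0,-0.001],"turn":0,"fingers":1},{"delta_pos":[0.055,0,-0.001],"turn":0,"fingers":1},{"delta_pos":[0.059,0,-0.001],"turn":0,"fingers":1},{"delta_pos":[0.061,0,-0.001],"turn":0,"fingers":1},{"delta_pos":[0.062,0,-0.001],"turn":0,"fingers":1},{"delta_pos":[0.062,0,-0.001],"turn":0,"fingers":1}]'
python3 -m jog '[{"delta_pos":[0.001,0,0],"turn":0,"fingers":1},{"delta_pos":[0.0015,0,0],"turn":0,"fingers":1},{"delta_pos":[0.0015,0,0],"turn":0,"fingers":1}]'
```

```text
time_s: 17.95
eef_pos: [0.5426, -0.2898, 0.0762]
tool_rot: [109.0, 89.4, 23.6]
ft_force: [0.3, -0.3, -1.0]
grip_width: 0.59
time_s: 18.25
eef_pos: [0.5426, -0.2899, 0.0748]
tool_rot: [108.0, 89.4, 22.5]
ft_force: [-1.0, -0.2, -1.6]
grip_width: 0.595
```

```bash
python3 -m jog '[{"delta_pos":[0.001,0,0],"turn":0,"fingers":1},{"delta_pos":[0.002,0,0],"turn":0,"fingers":1},{"delta_pos":[0.002,0,0],"turn":0,"fingers":1}]'
```

```text
time_s: 18.55
eef_pos: [0.5425, -0.2897, 0.0726]
tool_rot: [109.8, 89.4, 24.3]
ft_force: [0.9, -0.2, -1.3]
grip_width: 0.594
```

```bash
python3 -m jog '[{"delta_pos":[0.001,0,0],"turn":0,"fingers":1},{"delta_pos":[0.001,0,0],"turn":0,"fingers":1}]'; python3 -m jog '[{"delta_pos":[0.001,0,0],"turn":0,"fingers":1},{"delta_pos":[0.001,0,0],"turn":0,"fingers":1}]'
```

```text
time_s: 18.75
eef_pos: [0.5426, -0.2898, 0.0718]
tool_rot: [108.7, 89.4, 23.3]
ft_force: [-0.7, 0.1, -0.8]
grip_width: 0.595
time_s: 18.95
eef_pos: [0.5427, -0.2898, 0.0718]
tool_rot: [110.8, 89.4, 25.4]
ft_force: [-4.5, 1.3, 5.1]
grip_width: 0.591
```

Contact at about 6 N. Releasing and rising.

```bash
python3 -m jog '[{"delta_pos":[0,0,0],"turn":0,"fingers":-0.3},{"delta_pos":[0,0,0],"turn":0,"fingers":-1},{"delta_pos":[0,0,0],"turn":0,"fingers":-1},{"delta_pos":[0,0,0],"turn":0,"fingers":-1},{"delta_pos":[-0.02,0,0],"turn":0,"fingers":-1},{"delta_pos":[-0.05,0,0],"turn":0,"fingers":-1},{"delta_pos":[-0.1,0,0],"turn":0,"fingers":-1},{"delta_pos":[-0.13,0,0],"turn":0,"fingers":-1},{"delta_pos":[-0.13,0,0],"turn":0,"fingers":-1}]'
python3 - <<'E'
from h import *
c=env.calibration("wrist");im=env.capture("wrist");im=cv2.resize(im,None,fx=1.5,fy=1.5)
a=np.linspace(0,2*np.pi,60)
for r,z in((.055,.058),(.026,.104)):
    q=np.array([1.5*proj(c,[.5425+r*np.cos(i),-.2905+r*np.sin(i),z]) for i in a]).astype(int)
    cv2.polylines(im,[q],True,(0,0,255),1)
cv2.imwrite("pics/w5.png",im);print(env.observe()["eef_pos"])
E
```

```text
time_s: 19.85
eef_pos: [0.5441, -0.2924, 0.2083]
tool_rot: [76.7, 89.0, -8.8]
ft_force: [0.2, 0.1, -0.6]
grip_width: 1.003
[ 0.54280143 -0.29142372  0.2048914 ]
```

View pics/w5.png

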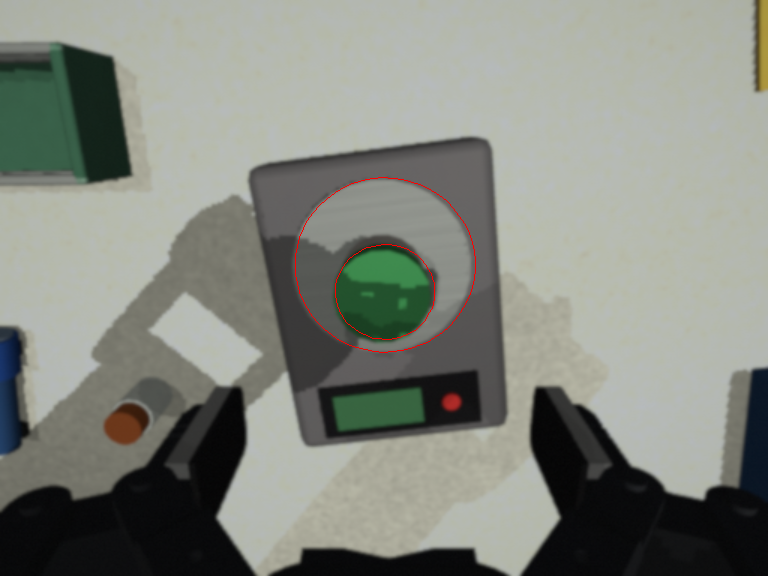

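The jar's lid and the pan match their expected circles, so the jar is centred. Back to the white bottle.

```bash
python3 -m jog '[{"delta_pos":[0,0.005,-0.03],"turn":-8,"fingers":-1},{"delta_pos":[0,0.012,-0.075],"turn":-16,"fingers":-1},{"delta_pos":[0,0.018,-0.12],"turn":-24,"fingers":-1},{"delta_pos":[0,0.024,-0.165],"turn":-32,"fingers":-1},{"delta_pos":[0,0.03,-0.21],"turn":-40,"fingers":-1},{"delta_pos":[0,0.036,-0.255],"turn":-48,"fingers":-1},{"delta_pos":[0,0.043,-0.3],"turn":-56,"fingers":-1},{"delta_pos":[0,0.05,-0.345],"turn":-64,"fingers":-1},{"delta_pos":[0,0.055,-0.38],"turn":-72,"fingers":-1},{"delta_pos":[0,0.058,-0.4],"turn":-80,"fingers":-1}]'
python3 -m jog '[{"delta_pos":[0,0,0],"turn":-5.5,"fingers":-1},{"delta_pos":[0,0,0],"turn":-5.5,"fingers":-1},{"delta_pos":[0,0,0],"turn":-5.5,"fingers":-1}]'
python3 - <<'E'
from h import *
from scipy.spatial.transform import Rotation as Rn
s=env.observe();R=Rn.from_euler('xyz',s["tool_rot"],degrees=True).as_matrix();print(R.round(3))
print(s["eef_pos"],R.T@(np.array([.575,.224,.195])-s["eef_pos"]),R.T@(np.array([.575,.224,.0904])-s["eef_pos"]))
E
```

```text
time_s: 20.9
eef_pos: [0.5673, 0.1146, 0.2031]
tool_rot: [10.6, 89.4, 5.6]
ft_force: [-0.7, -1.0, 0.1]
grip_width: 0.997
time_s: 21.2
eef_pos: [0.5665, 0.1144, 0.2016]
tool_rot: [6.3, 89.6, 6.7]
ft_force: [-0.1, 0.2, 0.3]
grip_width: 0.999
[[ 0.007 -0.007  1.   ]
 [ 0.001  1.     0.007]
 [-1.     0.001  0.007]]
[0.56654081 0.11443838 0.20159681] [0.00675416 0.10949203 0.0092033 ] [0.11135127 0.10940681 0.008431  ]
```

```bash
python3 -m jog '[{"delta_pos":[0,0.04,0.004],"turn":0,"fingers":-1},{"delta_pos":[0,0.085,0.009],"turn":0,"fingers":-1},{"delta_pos":[0,0.1095,0.009],"turn":0,"fingers":-1},{"delta_pos":[0.01,0.1095,0.009],"turn":0,"fingers":-1},{"delta_pos":[0.045,0.1095,0.009],"turn":0,"fingers":-1},{"delta_pos":[0.08,0.1095,0.0085],"turn":0,"fingers":-1},{"delta_pos":[0.103,0.1095,0.0085],"turn":0,"fingers":-1},{"delta_pos":[0.11,0.1095,0.0085],"turn":0,"fingers":-1},{"delta_pos":[0.11,0.1095,0.0085],"turn":0,"fingers":-1}]'
python3 -m jog '[{"delta_pos":[0,0,0],"turn":0,"fingers":0},{"delta_pos":[0,0,0],"turn":0,"fingers":1},{"delta_pos":[0,0,0],"turn":0,"fingers":1},{"delta_pos":[0,0,0],"turn":0,"fingers":1},{"delta_pos":[0,0,0],"turn":0,"fingers":1},{"delta_pos":[0,0,0],"turn":0,"fingers":1}]'
```

```text
time_s: 22.1
eef_pos: [0.5743, 0.2228, 0.0902]
tool_rot: [1.3, 89.7, 1.6]
ft_force: [0.0, -0.8, 0.9]
grip_width: 1.002
time_s: 22.7
eef_pos: [0.5749, 0.2231, 0.0916]
tool_rot: [3.1, 89.7, 3.4]
ft_force: [-2.6, -1.1, 6.0]
grip_width: 0.353
```

```bash
python3 -m jog '[{"delta_pos":[-0.005,0,0],"turn":0,"fingers":1},{"delta_pos":[-0.02,0,0],"turn":0,"fingers":1},{"delta_pos":[-0.04,0,0],"turn":0,"fingers":1},{"delta_pos":[-0.06,0,0],"turn":0,"fingers":1},{"delta_pos":[-0.08,0,0],"turn":0,"fingers":1},{"delta_pos":[-0.09,0,0],"turn":0,"fingers":1},{"delta_pos":[-0.09,0,0],"turn":0,"fingers":1}]'
python3 - <<'E'
from h import *
from scipy.spatial.transform import Rotation as Rn
s=env.observe();R=Rn.from_euler('xyz',s["tool_rot"],degrees=True).as_matrix()
print(s["eef_pos"],s["ft_force"],R.T@(np.array([.6143,-.0671,s["eef_pos"][2]])-s["eef_pos"]))
E
```

```text
time_s: 23.4
eef_pos: [0.5754, 0.2233, 0.1839]
tool_rot: [6.1, 89.4, 6.4]
ft_force: [0.7, -0.2, -1.9]
grip_width: 0.353
[0.57540386 0.2232883  0.18391495] [ 0.66057739 -0.16403483 -1.93747355] [ 6.10213149e-05 -2.90597295e-01  3.73026077e-02]
```

```bash
python3 -m jog '[{"delta_pos":[0,-0.015,0.003],"turn":0,"fingers":1},{"delta_pos":[0,-0.045,0.008],"turn":0,"fingers":1},{"delta_pos":[0,-0.085,0.015],"turn":0,"fingers":1},{"delta_pos":[0,-0.125,0.023],"turn":0,"fingers":1},{"delta_pos":[0,-0.165,0.03],"turn":0,"fingers":1},{"delta_pos":[0,-0.205,0.037],"turn":0,"fingers":1},{"delta_pos":[0,-0.245,0.037],"turn":0,"fingers":1},{"delta_pos":[0,-0.275,0.037],"turn":0,"fingers":1},{"delta_pos":[0,-0.29,0.037],"turn":0,"fingers":1},{"delta_pos":[0,-0.29,0.037],"turn":0,"fingers":1}]'
python3 - <<'E'
from h import *
from scipy.spatial.transform import Rotation as Rn
s=env.observe();R=Rn.from_euler('xyz',s["tool_rot"],degrees=True).as_matrix()
print(s["eef_pos"],R.T@(np.array([.6143,-.0671,.0955])-s["eef_pos"]))
im=env.capture("wrist");cv2.imwrite("pics/w6.png",cv2.resize(im,None,fx=1.5,fy=1.5))
E
```

```text
time_s: 24.4
eef_pos: [0.6134, -0.0685, 0.1829]
tool_rot: [10.0, 89.5, 10.2]
ft_force: [0.2, 0.2, -1.8]
grip_width: 0.35
[ 0.61336845 -0.06851096  0.18292531] [0.08743191 0.00128478 0.0002335 ]
```

View pics/w6.png

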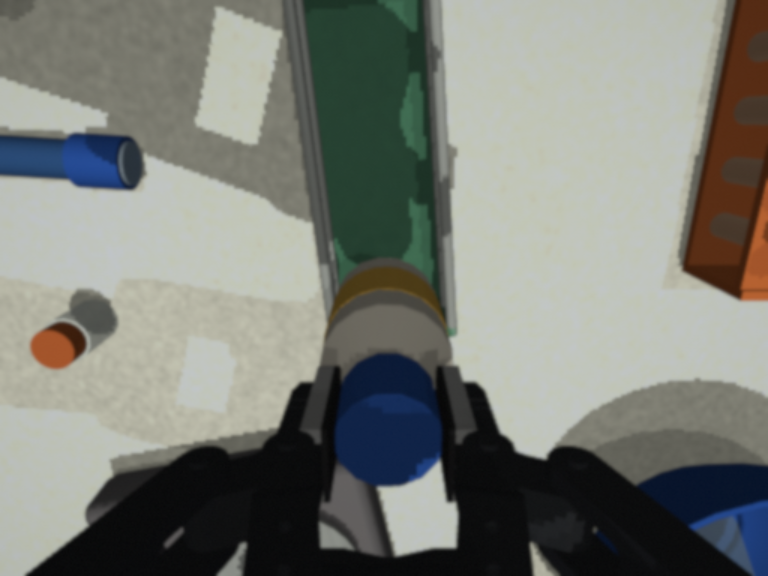

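The white bottle is aligned over its slot. Lowering.

```bash
python3 -m jog '[{"delta_pos":[0.01,0.0015,0],"turn":0,"fingers":1},{"delta_pos":[0.025,0.0015,0],"turn":0,"fingers":1},{"delta_pos":[0.04,0.0015,0],"turn":0,"fingers":1},{"delta_pos":[0.055,0.0015,0],"turn":0,"fingers":1},{"delta_pos":[0.068,0.0015,0],"turn":0,"fingers":1},{"delta_pos":[0.078,0.0015,0],"turn":0,"fingers":1},{"delta_pos":[0.084,0.0015,0],"turn":0,"fingers":1},{"delta_pos":[0.087,0.0015,0],"turn":0,"fingers":1},{"delta_pos":[0.0885,0.0015,0],"turn":0,"fingers":1},{"delta_pos":[0.0885,0.0015,0],"turn":0,"fingers":1}]'; python3 -m jog '[{"delta_pos":[0.001,0,0],"turn":0,"fingers":1},{"delta_pos":[0.0015,0,0],"turn":0,"fingers":1}]'
```

```text
time_s: 25.45
eef_pos: [0.6145, -0.0655, 0.095]
tool_rot: [10.9, 89.5, 11.1]
ft_force: [-0.3, 0.3, -1.9]
grip_width: 0.354
time_s: 25.65
eef_pos: [0.6149, -0.0656, 0.0941]
tool_rot: [8.0, 89.4, 8.2]
ft_force: [0.6, -0.3, -2.2]
grip_width: 0.354
```

```bash
python3 -m jog '[{"delta_pos":[0.001,-0.001,0],"turn":0,"fingers":1},{"delta_pos":[0.002,-0.001,0],"turn":0,"fingers":1},{"delta_pos":[0.002,-0.001,0],"turn":0,"fingers":1}]'
```

```text
time_s: 25.95
eef_pos: [0.6153, -0.0665, 0.0937]
tool_rot: [9.0, 89.4, 9.3]
ft_force: [-4.0, 1.7, 6.5]
grip_width: 0.349
```

On the floor. Releasing, rising, and moving back above the amber bottle.

```bash
python3 -m jog '[{"delta_pos":[0,0,0],"turn":0,"fingers":0},{"delta_pos":[0,0,0],"turn":0,"fingers":-1},{"delta_pos":[0,0,0],"turn":0,"fingers":-1},{"delta_pos":[0,0,0],"turn":0,"fingers":-1},{"delta_pos":[-0.02,0,0],"turn":0,"fingers":-1},{"delta_pos":[-0.05,0,0],"turn":0,"fingers":-1},{"delta_pos":[-0.1,0,0],"turn":0,"fingers":-1},{"delta_pos":[-0.1,0.04,0],"turn":0,"fingers":-1},{"delta_pos":[-0.1,0.09,0],"turn":0,"fingers":-1},{"delta_pos":[-0.1,0.13,0],"turn":0,"fingers":-1}]'
python3 -m jog '[{"delta_pos":[0,0.05,0],"turn":0,"fingers":-1},{"delta_pos":[0,0.1,0],"turn":0,"fingers":-1},{"delta_pos":[0,0.15,0],"turn":0,"fingers":-1},{"delta_pos":[0,0.2,-0.005],"turn":0,"fingers":-1},{"delta_pos":[0,0.22,-0.009],"turn":0,"fingers":-1},{"delta_pos":[0,0.22,-0.009],"turn":0,"fingers":-1},{"delta_pos":[0,0.22,-0.009],"turn":0,"fingers":-1}]'
python3 - <<'E'
from h import *
from scipy.spatial.transform import Rotation as Rn
s=env.observe();R=Rn.from_euler('xyz',s["tool_rot"],degrees=True).as_matrix()
print(s["eef_pos"],R.T@(np.array([.6054,.2851,.0885])-s["eef_pos"]))
E
```

```text
time_s: 26.95
eef_pos: [0.6137, 0.065, 0.1944]
tool_rot: [9.4, 89.3, 9.6]
ft_force: [0.7, 0.6, -1.3]
grip_width: 0.997
time_s: 27.65
eef_pos: [0.6038, 0.285, 0.1944]
tool_rot: [6.8, 89.4, 7.1]
ft_force: [-0.2, -1.0, 0.3]
grip_width: 0.999
[0.60382042 0.28495506 0.19440099] [ 1.05912045e-01 -9.75243057e-07  4.16374131e-04]
```

```bash
python3 -m jog '[{"delta_pos":[0.035,0,0],"turn":0,"fingers":-1},{"delta_pos":[0.07,0,0],"turn":0,"fingers":-1},{"delta_pos":[0.098,0,0],"turn":0,"fingers":-1},{"delta_pos":[0.106,0,0],"turn":0,"fingers":-1},{"delta_pos":[0.106,0,0],"turn":0,"fingers":0},{"delta_pos":[0.106,0,0],"turn":0,"fingers":1},{"delta_pos":[0.106,0,0],"turn":0,"fingers":1},{"delta_pos":[0.106,0,0],"turn":0,"fingers":1},{"delta_pos":[0.106,0,0],"turn":0,"fingers":1},{"delta_pos":[0.106,0,0],"turn":0,"fingers":1}]'
python3 -m jog '[{"delta_pos":[-0.005,0,0],"turn":0,"fingers":1},{"delta_pos":[-0.02,0,0],"turn":0,"fingers":1},{"delta_pos":[-0.04,0,0],"turn":0,"fingers":1},{"delta_pos":[-0.06,0,0],"turn":0,"fingers":1},{"delta_pos":[-0.08,0,0],"turn":0,"fingers":1},{"delta_pos":[-0.09,0,0],"turn":0,"fingers":1},{"delta_pos":[-0.09,0,0],"turn":0,"fingers":1}]'
python3 - <<'E'
from h import *
from scipy.spatial.transform import Rotation as Rn
s=env.observe();R=Rn.from_euler('xyz',s["tool_rot"],degrees=True).as_matrix()
print(R.T@(np.array([.6052,.0596,s["eef_pos"][2]])-s["eef_pos"]))
E
```

```text
time_s: 28.65
eef_pos: [0.6058, 0.2856, 0.0907]
tool_rot: [8.4, 89.2, 8.7]
ft_force: [-2.3, -0.3, 5.6]
grip_width: 0.354
time_s: 29.35
eef_pos: [0.6058, 0.2857, 0.1834]
tool_rot: [10.2, 89.0, 10.4]
ft_force: [0.4, 0.1, -0.6]
grip_width: 0.35
[-0.00074162 -0.22613799 -0.00166088]
```

```bash
python3 -m jog '[{"delta_pos":[0,-0.015,0],"turn":0,"fingers":1},{"delta_pos":[0,-0.045,0],"turn":0,"fingers":1},{"delta_pos":[0,-0.08,-0.001],"turn":0,"fingers":1},{"delta_pos":[0,-0.115,-0.0015],"turn":0,"fingers":1},{"delta_pos":[0,-0.15,-0.0015],"turn":0,"fingers":1},{"delta_pos":[0,-0.18,-0.0015],"turn":0,"fingers":1},{"delta_pos":[0,-0.205,-0.0015],"turn":0,"fingers":1},{"delta_pos":[0,-0.22,-0.0015],"turn":0,"fingers":1},{"delta_pos":[0,-0.226,-0.0015],"turn":0,"fingers":1},{"delta_pos":[0,-0.226,-0.0015],"turn":0,"fingers":1}]'
python3 - <<'E'
from h import *
from scipy.spatial.transform import Rotation as Rn
s=env.observe();R=Rn.from_euler('xyz',s["tool_rot"],degrees=True).as_matrix()
print(s["eef_pos"],R.T@(np.array([.6052,.0596,.0945])-s["eef_pos"]))
im=env.capture("wrist");cv2.imwrite("pics/w7.png",cv2.resize(im,None,fx=1.5,fy=1.5))
E
```

```text
time_s: 30.35
eef_pos: [0.6051, 0.0593, 0.1822]
tool_rot: [11.5, 89.0, 11.7]
ft_force: [0.6, 0.8, -1.7]
grip_width: 0.356
[0.60507268 0.05926013 0.18215373] [ 8.76443212e-02  4.17517930e-05 -1.33375114e-03]
```

View pics/w7.png

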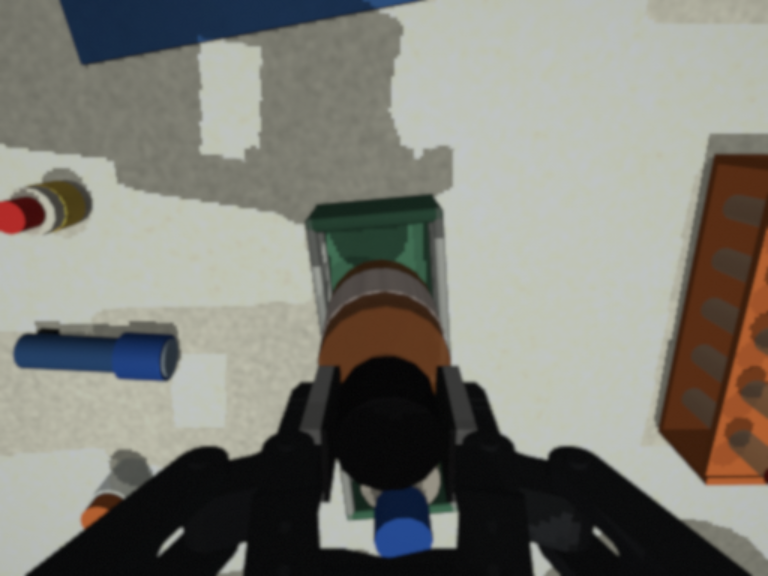

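The amber bottle is aligned over its slot, and the white one stands in its own. Lowering.

```bash
python3 -m jog '[{"delta_pos":[0.01,0,-0.001],"turn":0,"fingers":1},{"delta_pos":[0.025,0,-0.001],"turn":0,"fingers":1},{"delta_pos":[0.04,0,-0.001],"turn":0,"fingers":1},{"delta_pos":[0.055,0,-0.001],"turn":0,"fingers":1},{"delta_pos":[0.068,0,-0.0015],"turn":0,"fingers":1},{"delta_pos":[0.078,0,-0.0015],"turn":0,"fingers":1},{"delta_pos":[0.084,0,-0.0015],"turn":0,"fingers":1},{"delta_pos":[0.087,0,-0.0015],"turn":0,"fingers":1},{"delta_pos":[0.0885,0,-0.0015],"turn":0,"fingers":1},{"delta_pos":[0.0885,0,-0.0015],"turn":0,"fingers":1}]'; python3 -m jog '[{"delta_pos":[0.001,0,0],"turn":0,"fingers":1},{"delta_pos":[0.002,0,0],"turn":0,"fingers":1},{"delta_pos":[0.002,0,0],"turn":0,"fingers":1}]'
```

```text
time_s: 31.4
eef_pos: [0.6055, 0.0603, 0.0942]
tool_rot: [11.1, 89.0, 11.4]
ft_force: [0.8, -0.3, -1.7]
grip_width: 0.351
time_s: 31.7
eef_pos: [0.6059, 0.0602, 0.0927]
tool_rot: [10.2, 88.9, 10.5]
ft_force: [0.4, 0.5, -0.7]
grip_width: 0.355
```

```bash
python3 -m jog '[{"delta_pos":[0.001,0,0],"turn":0,"fingers":1},{"delta_pos":[0.0015,0,0],"turn":0,"fingers":1},{"delta_pos":[0.0015,0,0],"turn":0,"fingers":1}]'
```

```text
time_s: 32.0
eef_pos: [0.6062, 0.0602, 0.0926]
tool_rot: [9.8, 88.9, 10.1]
ft_force: [-4.2, 0.6, 7.3]
grip_width: 0.357
```

```bash
python3 -m jog '[{"delta_pos":[0,0,0],"turn":0,"fingers":0},{"delta_pos":[0,0,0],"turn":0,"fingers":-1},{"delta_pos":[0,0,0],"turn":0,"fingers":-1},{"delta_pos":[0,0,0],"turn":0,"fingers":-1},{"delta_pos":[-0.02,0,0],"turn":0,"fingers":-1},{"delta_pos":[-0.05,0,0],"turn":0,"fingers":-1},{"delta_pos":[-0.1,0,0],"turn":0,"fingers":-1},{"delta_pos":[-0.15,0,0],"turn":0,"fingers":-1},{"delta_pos":[-0.15,0,0],"turn":0,"fingers":-1},{"delta_pos":[-0.15,0,0],"turn":0,"fingers":-1}]'
python3 - <<'E'
from h import *
im=env.capture("side");cv2.imwrite("pics/s9.png",cv2.resize(im,None,fx=1.5,fy=1.5,interpolation=cv2.INTER_CUBIC))
E
```

```text
time_s: 33.0
eef_pos: [0.6041, 0.0597, 0.2442]
tool_rot: [7.5, 88.7, 7.8]
ft_force: [-1.0, -1.0, -0.1]
grip_width: 0.997
```

View pics/s9.png

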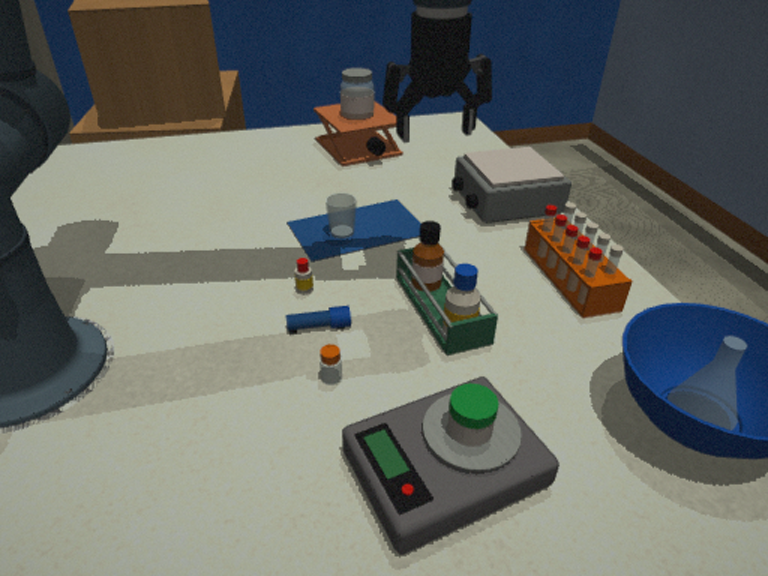

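Both caps, at (429,232) and (465,276), are where they were at the start. The jar is centred on the pan and the other items haven't moved. Handing in.

```bash
python3 -c "from bench import env; print(env.finish_job())"
```

```text
the job is handed in; nothing more can be done
None
```

I finished the job and handed it in at about 33 s of robot time; no verdict was reported. Both bottles went onto the blue mat, then the jar onto the balance pan, then each bottle back into its own end of the rack.

- **Jar:** the wrist view after release showed the lid and pan within about 2 mm of the expected circles. It touched down at about 6 N, against the 45 N limit.
- **Bottles:** in the last picture both stand upright in the rack with their caps within about 2 pixels of the start. By the gripper's readings they were released within about 1 mm of where they were gripped.
- **Other items:** the beaker, dropper bottle, vial and torch show no movement, and the gripper was open and clear.
- **Disagreements:** my rough side and scene camera estimates of the bottles were 9–18 mm off in y from where they were gripped, because I read the middle of the cap instead of its top. I used the wrist camera for those positions. The two fixed cameras differed by about 3 mm on the pan, which the wrist view settled. The tool's tilt drifted by about 1°, with no visible effect. No check failed.

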